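# Close the holding fixture and start its captive bolt

### The job

The beech billet is already loaded in the holding fixture: shut the fixture's lid fully. Then, while pressing its captive crank bolt down, wind it backward (counter-clockwise from above) until you feel it drop into the thread, and wind it forward (clockwise) one turn so that it is started, not run home. Finish still holding the crank's handle with the bolt at rest; leave the mallet, the clog and the brush where they lie.

Things in the scene. Friction and masses are not known exactly. Their poses are not given: they have to be found in the camera images.
- fixture: holding fixture, fixed to the bench: open plywood box 220 (x) x 130 (y) x 60 mm with an aluminium lid hinged along its +x end. Origin: centre of the underside; x points from the tab end to the hinge end, z up. Fingers need not enter it
- hinge (a point): middle of the lid's hinge axis (along the fixture's y), 112 mm to the +x side of the fixture's origin, 64 mm above the bench
- lid (a joint): lid angle, rad: 0 shut, grows as the tab end rises; starts 0.5 to 0.85 open. The hinge is stiff: the lid stays where it is left; 3 to 5 N down on the tab closes it. Plate 216 x 134 x 8 mm, its underside at the hinge's height when shut
- tab (a point): middle of the upper face of the rubber-faced tab (22 x 50 mm) on the lid's free end, 231 mm from the hinge axis and 9 mm above it when shut; press here with shut fingers to close the lid
- crank (a joint): angle of the bolt and its crank, rad, grows as it winds forward (clockwise from above). At 0 the crank arm points to the fixture's +y; starts between -0.4 and 0.4. Turns with little effort (2 N at the handle)
- hub (a point): point on the bolt's axis at the crank arm's top face. With the lid shut it is 30 mm to the -x side of the fixture's origin; its height over the fixture's underside is 117 mm left alone (a light spring lifts the bolt), 114 mm pressed onto the land of the thread, 105 mm dropped through the land's gap (needs 2 to 3 N down), 95 to 96.5 mm one turn forward of the gap
- boss (a point): centre of the threaded boss in the fixture, 50 mm above its underside. Its land has one gap, 0.8 rad wide, 0.9 to 4.0 rad backward of the start (differs each time, cannot be read); a wall behind the gap stops further winding back. If let go just after the drop the bolt springs up again; wound half a turn forward it stays down. Pitch 10 mm, play 1.2 mm, thread ends at 1.4 turns
- grip: the crank's black handle, an upright sleeve 22 to 23 mm in diameter, 46 mm tall, spinning freely on its pin. Origin: centre of its foot, 45 mm from the bolt's axis, 1 mm above the crank arm's top face; z up when the lid is shut. Pinch it from above and lead it round the circle without turning the gripper; it rises and sinks with the bolt. Arm and hub reach at most 3 mm above that face
- billet: beech billet 56 x 104 x 46 mm lying in the fixture near the hinge; origin: centre of the underside
- mallet: wooden carver's mallet 88 x 229 x 73 mm, lying on the bench to the right; leave alone; origin: centre of the underside
- clog_small: small pale wooden clog 82 x 184 x 58 mm, on the bench to the left; leave alone; origin: centre of the underside
- the_hand_brush: bench brush with wooden back 123 x 60 x 39 mm, to the right; leave alone; origin: centre of the underside
Things that resemble listed ones, but are neither listed nor needed, are in the scene too. Leave any blue or white look-alike of the billet alone.

How it is judged:
By the outcome, as a careful person would: the job done as asked, in the order asked, and still so for the second after the job is handed in, while the arm keeps its last pose, push and grip.
It also fails if it takes over 70 s, if anything falls off the work surface, if the arm or the gripper's body presses on something with over 40 N, if the wrist force passes 120 N, or if a joint passes its speed limit or range.

### The arm

A 6-joint arm with a two-finger parallel gripper is mounted at the origin on a cart in front of the work surface, level with it; the furniture and walls round the work are solid. World frame = base frame: x ahead of the robot, y to its left, z up, the work surface at z = 0. Lengths are in m, angles in rad, forces in N, time in s.
With the tool pointing down it reaches from about 0.375 to 0.975 m from the base axis. Payload 3.8 kg.
Tool frame: the origin (TCP) lies at the very end of the fingers, on their centre line; the grasp point (between the pads) lies 19 mm behind it; z points along the fingers, y is the direction in which the jaws open and shut (so a half turn about z gives the same grasp; the last joint's range is limited). The gripper opens to 85 mm and grips with 20 to 120 N. Pads are 22 mm wide; open, the fingers measure 114 mm over their backs; the gripper's body (76 mm by 85 mm) begins 54 mm behind the grasp point. The pads swing forward as they close: fully open they stand 13 mm farther back than shut.
Start: joints at [-1.22, 0.264, 1.604, -0, 1.274, -0.037], TCP at [0.255, -0.625, 0.231] pointing down, gripper open.
Joint ranges: [-2.63, 2.63], [-0.94, 2.18], [0.31, 2.57], [-1.31, 4.45], [0, 2.66], [-2.55, 2.55]. Speed limits (rad/s): [2.57, 2.57, 3.14, 3.14, 3.14, 3.14].

### API

Orientations are given as a rotation vector (axis times angle).
In Python, from workcell import status, read_camera, camera_info, order gives the robot as it stands.
- The arm moves only by the tool move_arm, never from a script. Its argument "deltas" is a list of rows, each a list of 3 entries, a list of its own where there are three numbers: the turn, a rotation vector about the world's x, y, z as a fraction of full scale, then the shift along the world's x, y, z as a fraction of full scale, then the closure, from -1 (fully open) to 1 (shut), so that 0 is half open. A call has 1 to 20 rows; each row is the pose to reach, as a shift and turn from the pose commanded when the call began; what a row does not reach only later rows make up. Full scale, the value 1, is 0.1 m for a shift and pi/2 rad for a turn. A row lasts 1/8 s, in which the tool goes at most 62.5 mm and 10.7 degrees, less where a joint would pass 70% of its speed; a pose out of reach is approached as far as the arm can. A call with a number of a shift or a turn outside -1 to 1 is refused whole. A call with a gripper value outside its range is refused whole. The fingers move at their own pace and stop on an object; "grip_force" is the grip in N (left out, the last holds). Time passes only in rows, so rows that repeat a pose let the fingers close. It gives the time, the measured TCP pose, the force and the opening at its end, in the units of the state.
- status.read_state(): the state, without advancing time (a new reading comes with each control period).
- read_camera(name): name is "scene" or "side" or "wrist"; returns (picture, depth): 480x640x3 uint8, red, green, blue; 480x640 float32, m along the optical axis (not along the pixel's ray), 0 where there is no reading.
- camera_info(name): a dict with "K" (3x3 intrinsics, pixels), "R" (3x3) and "t" (3): a world point X has camera coordinates R X + t. Camera axes: x right, y down, z forward; pixel columns grow to the right and rows downward; lengths in m; the calibration is good to about 2 mm. The wrist camera is an equidistant fisheye: a pixel r from the principal point sees the ray r / f radians off the axis. A picture is of the moment at which its call begins: read the wrist's pose just before it. camera_info takes no time and is no camera call; for the wrist camera it gives the pose at the moment of the call.
- order.finish_job(): hands the job in, once; it reports no verdict.
The state is a dict: "time": time; "q": joint angles; "joint_vel": joint speeds; "joint_torque": joint torques, N m; "tool_pos": TCP position; "tcp_rot": TCP orientation; "wrist_force": force on the tool from outside, world axes, zero at the start; "torque": the same for the moment, N m; "width": opening from 0.0 (shut) to 1.0 (fully open).
Only numpy, scipy, OpenCV 4.12 (cv2) and the standard library are available. Lean on these libraries where they do the work, as an engineer would, in place of code of your own. Each camera call takes 0.05 s, during which the arm holds its last target. There are 200 camera calls.

## Working session

There is one attempt and no reset: what is moved stays moved. The work goes in short steps, Python scripts to look and compute and a tool call to move; the robot and the scene stay as the last step left them, time stands still between calls to the robot, and variables do not carry over. Pictures are saved under pics/ and viewed, about 8 in all and at most 12, crops included, and the job is handed in when it is done.

Besides the shell and the picture viewer there is one more tool, called after "Emit:" as name(argument=value, ...) on one line, values as JSON. move_arm: Moves the arm, as the interface text tells. Its arguments: {"type":"object","properties":{"deltas":{"type":"array","items":{"type":"array"}},"grip_force":{"type":"number"}},"required":["deltas"]}

```bash
mkdir -p pics; ls
cat > h.py <<'E'
import numpy as np, cv2
from workcell import status, read_camera, camera_info, order
def snap(n,f):
    p,d=read_camera(n); cv2.imwrite(f'pics/{f}.png',p[:,:,::-1]); np.save(f'pics/{f}.npy',d); return p,d
def world(n,d):
    c=camera_info(n);K=c['K'];v,u=np.mgrid[0:480,0:640]
    X=np.stack([(u-K[0][2])/K[0][0]*d,(v-K[1][2])/K[1][1]*d,d],-1)
    return (X-np.array(c['t']))@np.array(c['R'])
E
python3 - <<'E'
from h import *
print(status.read_state())
for n in('scene','side'):
    p,d=snap(n,n+'0'); np.save(f'pics/{n}0w.npy',world(n,d)); c=camera_info(n); print(n,c['K'],-np.array(c['R']).T@c['t'])
a=cv2.imread('pics/scene0.png');b=cv2.imread('pics/side0.png')
E
```

```text
pics
{'time': 0.0, 'q': array([-1.21992149e+00,  2.64766399e-01,  1.60540806e+00, -1.78077838e-06,
        1.27369724e+00, -3.69108977e-02]), 'joint_vel': array([-0.00149474, -0.00080861,  0.0003909 , -0.0008484 , -0.00035215,
        0.00152103]), 'joint_torque': array([ 4.63948872e-04, -5.15111160e+01, -3.67314363e+01, -1.75949231e-04,
        1.30197420e-02,  1.18828663e-05]), 'tool_pos': array([ 0.25497787, -0.62418129,  0.22993471]), 'tcp_rot': array([-3.08051543e+00, -6.04890029e-01,  5.61914442e-04]), 'wrist_force': array([ 0.52438512, -0.46428624,  0.43851708]), 'torque': array([ 0.075156  , -0.01638856, -0.02574722]), 'width': 0.9972686161722298}
scene [[570.73396099   0.         325.96848499]
 [  0.         570.73396099 240.38116933]
 [  0.           0.           1.        ]] [ 0.60384257 -0.79655397  1.16859469]
side [[540.83699187   0.         325.64235885]
 [  0.         540.83699187 238.0201425 ]
 [  0.           0.           1.        ]] [ 0.51927286 -0.97425624  1.01182902]
```

View pics/scene0.png

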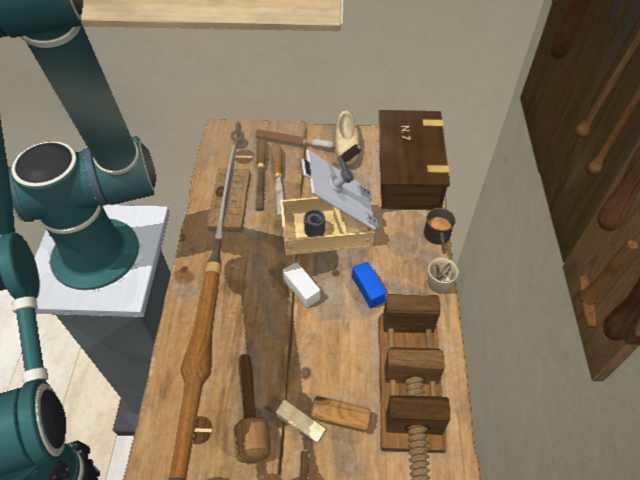

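View pics/side0.png

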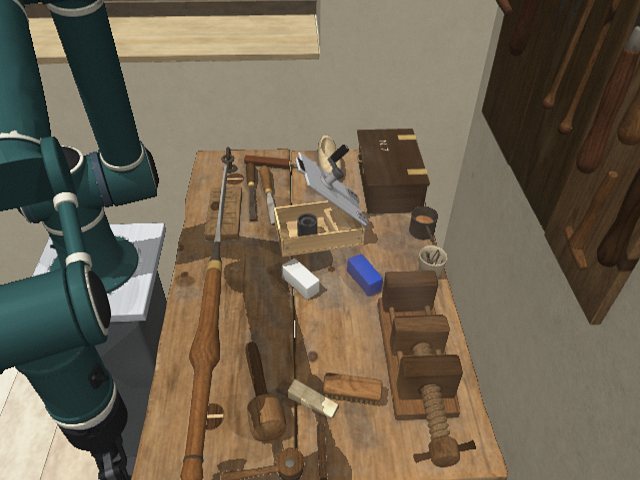

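The fixture box is at scene pixels (282–375, 195–252), with its lid raised toward the clog, the tab at about (305,155) and the hinge at about (375,225). Next I'll measure it from depth.

Run:
```python
from h import *
import cv2
W=np.load('pics/scene0w.npy');S=np.load('pics/side0w.npy')
a=cv2.imread('pics/scene0.png')[130:270,260:400]
b=cv2.imread('pics/side0.png')[125:265,250:390]
cv2.imwrite('pics/crop1.png',np.hstack([cv2.resize(x,None,fx=2.85,fy=2.85,interpolation=cv2.INTER_CUBIC) for x in(a,b)]))
for n,w,r in(('scene',W,(slice(140,262),slice(270,395))),('side',S,(slice(140,260),slice(262,380)))):
    P=w[r].reshape(-1,3)
    R=P[(abs(P[:,2]-.060)<.004)]
    print(n,len(R),R.min(0),R.max(0)); 
    rc=cv2.minAreaRect((R[:,:2]*1000).astype(np.float32)); print(rc)
    # front wall
    F=P[(P[:,2]>.012)&(P[:,2]<.05)]
    m=np.zeros(len(F),bool)
    # lid plane ransac from points z>.075
    L=P[P[:,2]>.08]; rng=np.random.default_rng(0);best=0
    for _ in range(500):
        q=L[rng.choice(len(L),3,False)];nn=np.cross(q[1]-q[0],q[2]-q[0]);l=np.linalg.norm(nn)
        if l<1e-6: continue
        nn/=l
        i=abs((L-q[0])@nn)<.003
        if i.sum()>best:best=i.sum();bi=i
    I=L[bi];c=I.mean(0);nn=np.linalg.svd(I-c)[2][2];nn*=np.sign(nn[2]);print('lid',best,len(L),c,nn,'ang',np.arccos(nn[2]),'heading',np.degrees(np.arctan2(nn[1],nn[0])))
    print('lid zmax',I[I[:,2].argsort()[-5:]])
    D=L[((L-c)@nn>.015)]; print('above lid',len(D),D.min(0),D.max(0))
```

```text
scene 607 [0.45629253 0.008987   0.05603031] [0.74624516 0.36560798 0.06394797]
((613.157470703125, 149.4740753173828), (386.0544738769531, 248.17913818359375), 56.33338928222656)
lid 2078 3744 [0.60075763 0.08741073 0.16650097] [0.715264   0.11053052 0.69005827] ang 0.809226763139554 heading 8.78449426372545
lid zmax [[0.52515325 0.09615602 0.24723454]
 [0.52468829 0.06535067 0.24769556]
 [0.52418964 0.074205   0.24784496]
 [0.52876399 0.07132964 0.24785906]
 [0.52673909 0.06816075 0.247964  ]]
above lid 1273 [ 0.59723372 -0.79655397  0.08063545] [0.746415   0.31588481 1.16859469]
side 515 [0.45691898 0.00769931 0.05601726] [0.74600696 0.45892146 0.06399965]
((624.814697265625, 199.44171142578125), (470.41217041015625, 253.9256591796875), 65.47405242919922)
lid 1351 2918 [0.60139358 0.0849528  0.16416335] [0.71358079 0.10444465 0.69274366] ang 0.8055098074977367 heading 8.327080410193597
lid zmax [[0.52886139 0.06127405 0.24483353]
 [0.52704928 0.08516552 0.24491377]
 [0.52243682 0.09335017 0.24500083]
 [0.52694931 0.08002595 0.24572114]
 [0.52226958 0.0838866  0.24597987]]
above lid 1338 [ 0.51927286 -0.97425624  0.08040941] [0.76840749 0.38950122 1.01182902]
```

View pics/crop1.png

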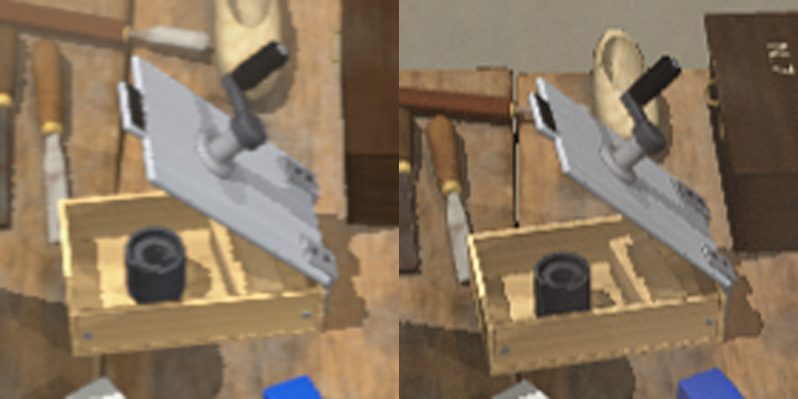

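Run:
```python
from h import *
for n,r in(('scene',(slice(185,262),slice(275,395))),('side',(slice(190,260),slice(262,380)))):
    P=np.load(f'pics/{n}0w.npy')[r].reshape(-1,3)
    def loc(P,t):
        c,s=np.cos(t),np.sin(t); return P[:,:2]@np.array([[c,-s],[s,c]])
    # front-wall face: vertical face, fit line
    P=P[P[:,0]<.74]
    F=P[(P[:,2]>.012)&(P[:,2]<.05)]; t=np.radians(8.6); l=loc(F,t)
    # lowest-y' points by x' bin
    h=np.histogram(l[:,1],bins=np.arange(-.16,.2,.002)); k=h[0].argmax(); y0=h[1][k]; m=abs(l[:,1]-y0-.001)<.004
    G=F[m]; c=np.polyfit(G[:,0],G[:,1],1); print(n,'front n',m.sum(),'y\'',y0,'yaw',np.degrees(np.arctan(c[0])))
    l=loc(G,t);print(' x range',np.percentile(l[:,0],[0,1,5,95,99,100]), 'y med',np.median(l[:,1]))
    R=P[abs(P[:,2]-.06)<.003]; l=loc(R,t); l=l[(l[:,0]<np.percentile(l[:,0],99))]
    print(' rim y range',np.percentile(l[:,1],[0,1,50,99,100]),' x',np.percentile(l[:,0],[0,1,5]))
    T=P[(abs(P[:,2]-.05)<.004)];
```

```text
scene front n 765 y' -0.061999999999999916 yaw 8.529491500756054
 x range [0.47012469 0.47223011 0.48060531 0.67777829 0.68688666 0.69015963] y med -0.06049292585331504
 rim y range [-0.06455144 -0.06269788 -0.02298147  0.06887808  0.07591351]  x [0.47015071 0.47036911 0.47191323]
side front n 820 y' -0.061999999999999916 yaw 8.630346646547514
 x range [0.47020124 0.47217767 0.48057658 0.67892983 0.68798996 0.69183341] y med -0.06098286023888494
 rim y range [-0.06649793 -0.06487945 -0.01836442  0.06969574  0.08886648]  x [0.46988674 0.47018457 0.47175568]
```

Emit:
move_arm(deltas=[[[0,0,-0.05],[0.2,0.5,0.25],1],[[0,0,-0.1],[0.4,1,0.5],1],[[0,0,-0.151],[0.4,1,0.5],1]], grip_force=40)

```text
time: 0.48
tool_pos: [0.2971, -0.5229, 0.284]
tcp_rot: [3.13, 0.237, 0.003]
wrist_force: [-0.5, -0.7, -0.3]
width: 0.376
```

Emit:
move_arm(deltas=[[[0,0,0],[0.2,0.5,0],1],[[0,0,0],[0.4,1,0],1],[[0,0,0],[0.4,1,0],1]])

```text
time: 0.85
tool_pos: [0.3361, -0.4218, 0.2809]
tcp_rot: [-3.131, -0.242, 0.0]
wrist_force: [0.7, -0.2, 0.2]
width: 0.0
```

Emit:
move_arm(deltas=[[[0,0,0],[0.2,0.5,0],1],[[0,0,0],[0.4,1,0],1],[[0,0,0],[0.4,1,0],1]])

```text
time: 1.23
tool_pos: [0.3759, -0.3229, 0.2811]
tcp_rot: [-3.132, -0.242, -0.0]
wrist_force: [-0.1, -0.6, -0.0]
width: -0.001
```

Emit:
move_arm(deltas=[[[0,0,0],[0.2,0.5,0],1],[[0,0,0],[0.4,1,0],1],[[0,0,0],[0.4,1,0],1]])

```text
time: 1.6
tool_pos: [0.416, -0.2236, 0.2811]
tcp_rot: [-3.132, -0.242, -0.0]
wrist_force: [0.6, -0.4, 0.4]
width: -0.002
```

Emit:
move_arm(deltas=[[[0,0,0],[0.2,0.5,0],1],[[0,0,0],[0.4,1,0],1],[[0,0,0],[0.4,1,0],1]])

```text
time: 1.98
tool_pos: [0.4562, -0.1241, 0.2811]
tcp_rot: [3.132, 0.242, -0.0]
wrist_force: [-0.3, 0.1, -0.4]
width: 0.001
```

Emit:
move_arm(deltas=[[[0,0,0],[0.2,0.5,0],1],[[0,0,0],[0.4,1,0],1],[[0,0,0],[0.4,1,0],1]])

```text
time: 2.35
tool_pos: [0.4964, -0.0246, 0.2811]
tcp_rot: [3.132, 0.241, -0.0]
wrist_force: [0.3, -1.0, -0.7]
width: 0.001
```

Emit:
move_arm(deltas=[[[0,0,0],[0.22,0.5,0],1],[[0,0,0],[0.43,1,0],1],[[0,0,0],[0.43,1,0],1]])

```text
time: 2.72
tool_pos: [0.5395, 0.075, 0.2808]
tcp_rot: [3.132, 0.239, -0.0]
wrist_force: [0.3, -0.4, -0.0]
width: -0.004
```

Emit:
move_arm(deltas=[[[0,0,0],[0,0.1,-0.15],1],[[0,0,0],[0,0.1,-0.3],1],[[0,0,0],[0,0.1,-0.3],1]])

```text
time: 3.1
tool_pos: [0.5364, 0.0837, 0.2485]
tcp_rot: [3.132, 0.234, -0.008]
wrist_force: [0.3, -1.1, -0.1]
width: 0.001
```

Emit:
move_arm(deltas=[[[0,0,0],[0,0,-0.05],1],[[0,0,0],[-0.03,0,-0.12],1],[[0,0,0],[-0.08,-0.01,-0.2],1],[[0,0,0],[-0.08,-0.01,-0.2],1]])

```text
time: 3.6
tool_pos: [0.5296, 0.084, 0.2307]
tcp_rot: [3.133, 0.236, -0.001]
wrist_force: [0.3, 0.6, 0.1]
width: 0.001
```

Emit:
move_arm(deltas=[[[0,0,0],[-0.12,-0.02,-0.12],1],[[0,0,0],[-0.23,-0.03,-0.25],1],[[0,0,0],[-0.3,-0.04,-0.35],1],[[0,0,0],[-0.36,-0.05,-0.45],1],[[0,0,0],[-0.36,-0.05,-0.45],1]])

```text
time: 4.22
tool_pos: [0.4924, 0.0791, 0.1847]
tcp_rot: [-3.132, -0.236, 0.006]
wrist_force: [-0.5, 0.3, -0.4]
width: -0.001
```

```bash
cat >> h.py <<'E'
O=np.array([.5729,.0905,0]);T=np.radians(8.58)
Rf=np.array([[np.cos(T),-np.sin(T),0],[np.sin(T),np.cos(T),0],[0,0,1]])
def tofix(P): return (P-O)@Rf
def tow(p): return O+Rf@np.array(p)
E
python3 - <<'E'
from h import *
p,d=snap('scene','s1'); w=tofix(world('scene',d).reshape(-1,3))
m=(abs(w[:,1])<.065)&(w[:,0]>-.01)&(w[:,0]<.09)&(w[:,2]>.07)&(w[:,2]<.26)
q=w[m]; print(len(q))
a=np.arctan2(q[:,2]-.064,.112-q[:,0]); h=np.histogram(a,bins=np.arange(0,1.5,.05)); print(h[0])
m=(abs(w[:,1])<.065)&(w[:,0]<0)&(w[:,0]>-.14)&(w[:,2]>.1)&(w[:,2]<.27);q=w[m];print(len(q))
c=cv2.imread('pics/s1.png')[60:300,200:440];b=cv2.imread('pics/side0.png')
cv2.imwrite('pics/s1c.png',cv2.resize(c,None,fx=2.4,fy=2.4,interpolation=cv2.INTER_CUBIC))
E
```

```text
1833
[  0   0   0   0   0   0   0   0   0   3  36 508 444 229 106 101 134 114
  42  37  36  41   2   0   0   0   0   0   0]
1602
```

View pics/s1c.png

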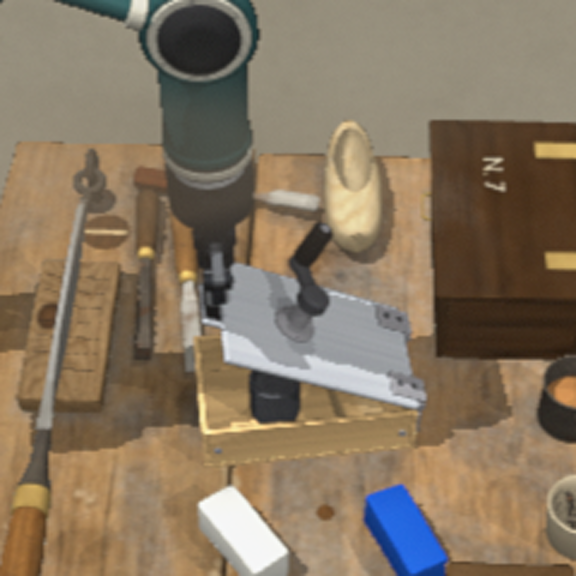

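The lid is following the finger: it's now about 0.5 rad open, with the finger on the tab at crop pixel (215,300). I'll continue the arc.

Emit:
move_arm(deltas=[[[0,0,0],[-0.06,-0.01,-0.1],1],[[0,0,0],[-0.11,-0.02,-0.21],1],[[0,0,0],[-0.16,-0.03,-0.32],1],[[0,0,0],[-0.2,-0.03,-0.43],1],[[0,0,0],[-0.23,-0.04,-0.54],1],[[0,0,0],[-0.26,-0.04,-0.65],1],[[0,0,0],[-0.29,-0.05,-0.76],1],[[0,0,0],[-0.31,-0.05,-0.88],1],[[0,0,0],[-0.31,-0.05,-0.88],1]])

```text
time: 5.4
tool_pos: [0.462, 0.0739, 0.0968]
tcp_rot: [3.133, 0.236, -0.004]
wrist_force: [0.7, 0.2, 0.3]
width: -0.003
```

Emit:
move_arm(deltas=[[[0,0,0],[-0.01,0,-0.08],1],[[0,0,0],[-0.02,0,-0.16],1],[[0,0,0],[-0.02,0,-0.2],1],[[0,0,0],[-0.02,0,-0.23],1],[[0,0,0],[-0.02,0,-0.23],1]])

```text
time: 6.02
tool_pos: [0.4609, 0.0742, 0.0749]
tcp_rot: [-3.133, -0.236, 0.001]
wrist_force: [-0.1, 1.0, -0.2]
width: -0.003
```

Emit:
move_arm(deltas=[[[0,0,0],[0,0,-0.02],1],[[0,0,0],[0,0,-0.03],1],[[0,0,0],[0,0,-0.03],1]])

```text
time: 6.4
tool_pos: [0.4611, 0.0742, 0.0732]
tcp_rot: [-3.133, -0.236, 0.001]
wrist_force: [-4.2, -0.3, 8.0]
width: 0.002
```

Emit:
move_arm(deltas=[[[0,0,0],[0,0,-0.015],1],[[0,0,0],[0,0,-0.03],1],[[0,0,0],[0,0,-0.03],1]])

```text
time: 6.78
tool_pos: [0.4612, 0.0742, 0.0729]
tcp_rot: [-3.133, -0.237, 0.002]
wrist_force: [-12.2, -0.8, 30.2]
width: 0.008
```

Emit:
move_arm(deltas=[[[0,0,0],[0,0,0.3],1],[[0,0,0],[0,0,0.7],0.5],[[0,0,0],[0,0,1],-0.2],[[0,0,0],[0,0,1],-0.2]])

```text
time: 7.28
tool_pos: [0.4636, 0.0744, 0.1723]
tcp_rot: [-3.132, -0.236, -0.01]
wrist_force: [0.0, -0.1, -0.1]
width: 0.596
```

Emit:
move_arm(deltas=[[[0,0,0],[0,0,0.5],-0.2],[[0,0,0],[0,0,0.6],-0.2],[[0,0,0],[0,0,0.6],-0.2]])

```text
time: 7.65
tool_pos: [0.4613, 0.0742, 0.2289]
tcp_rot: [-3.133, -0.236, -0.0]
wrist_force: [0.0, -0.1, -0.9]
width: 0.602
```

Run:
```python
from h import *
ims=[]
for n in('scene','side'):
    p,d=snap(n,n+'2'); w=tofix(world(n,d).reshape(-1,3)); c=p.reshape(-1,3)
    m=(abs(w[:,0])<.1)&(abs(w[:,1])<.06)&(w[:,2]>.066)&(w[:,2]<.078); A=np.c_[w[m][:,0],w[m][:,1],np.ones(m.sum())]
    print(n,'lid plane',np.linalg.lstsq(A,w[m][:,2],rcond=None)[0])
    m=(w[:,0]>-.12)&(w[:,0]<.07)&(abs(w[:,1])<.1)&(w[:,2]>.1)&(w[:,2]<.2)&(c.max(1)<150)
    q=w[m];print(len(q),np.percentile(q,[1,50,99],axis=0).round(4).tolist())
    for lo,hi in((.1,.112),(.112,.122),(.122,.135),(.135,.150),(.150,.160),(.16,.17)):
        k=q[(q[:,2]>lo)&(q[:,2]<hi)]
        if len(k): print(lo,len(k),np.percentile(k,[2,50,98],axis=0).round(4).tolist())
    ims.append(cv2.resize(p[120:270,240:400,::-1],None,fx=2.5,fy=2.5,interpolation=cv2.INTER_CUBIC))
cv2.imwrite('pics/c2.png',np.hstack(ims)); snap('wrist','w2'); print(status.read_state()['tool_pos'])
```

```text
scene lid plane [ 0.00284631 -0.00019433  0.07358296]
351 [[-0.05, -0.0149, 0.106], [-0.0362, 0.0296, 0.1224], [-0.0159, 0.0519, 0.1683]]
0.1 22 [[-0.0455, -0.0148, 0.1009], [-0.0328, -0.011, 0.1096], [-0.0159, 0.0346, 0.1119]]
0.112 144 [[-0.0484, -0.0146, 0.1129], [-0.0338, 0.0069, 0.1189], [-0.016, 0.0413, 0.1218]]
0.122 62 [[-0.0499, -0.0128, 0.1222], [-0.0334, 0.0069, 0.1239], [-0.0187, 0.0398, 0.1331]]
0.135 40 [[-0.0496, 0.0307, 0.1351], [-0.0402, 0.0347, 0.1408], [-0.03, 0.0421, 0.1495]]
0.15 29 [[-0.0493, 0.0302, 0.151], [-0.0424, 0.0352, 0.1544], [-0.0298, 0.0476, 0.1596]]
0.16 54 [[-0.0482, 0.0321, 0.1605], [-0.039, 0.041, 0.1646], [-0.0293, 0.0526, 0.1685]]
side lid plane [ 0.00469198 -0.000274    0.07173369]
301 [[-0.0501, -0.0172, 0.1043], [-0.0373, 0.031, 0.1205], [-0.0166, 0.0484, 0.1647]]
0.1 33 [[-0.0469, -0.0173, 0.1021], [-0.0339, -0.0124, 0.1093], [-0.017, 0.0376, 0.1118]]
0.112 132 [[-0.0496, -0.0161, 0.1122], [-0.0343, 0.0045, 0.1174], [-0.0164, 0.0415, 0.1217]]
0.122 38 [[-0.0501, -0.0125, 0.1222], [-0.0375, 0.0335, 0.1283], [-0.0239, 0.044, 0.1344]]
0.135 39 [[-0.0497, 0.0302, 0.1368], [-0.0407, 0.0349, 0.1421], [-0.0316, 0.0423, 0.1491]]
0.15 23 [[-0.0494, 0.031, 0.15], [-0.0427, 0.0355, 0.1547], [-0.0313, 0.0469, 0.1599]]
0.16 36 [[-0.0479, 0.0306, 0.16], [-0.0392, 0.0412, 0.1624], [-0.0303, 0.0501, 0.1665]]
[0.45994538 0.07399868 0.22706652]
```

View pics/c2.png

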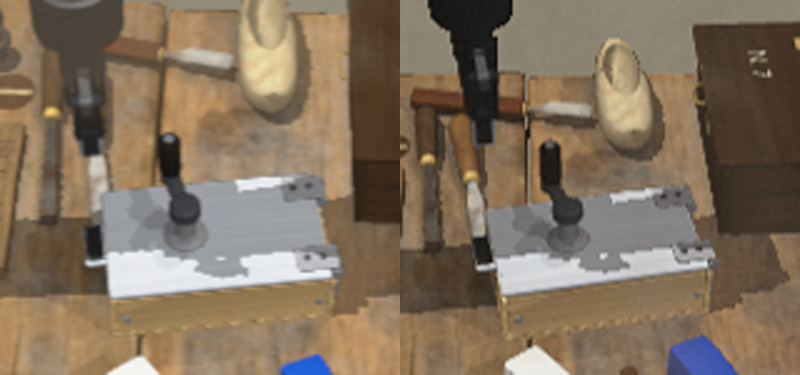

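View pics/w2.png

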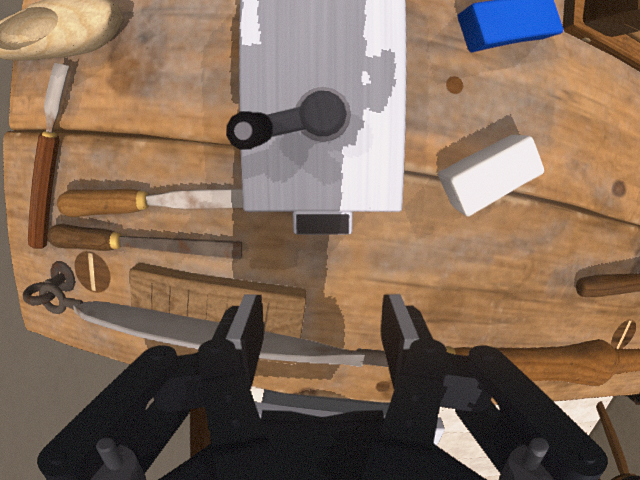

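Run:
```python
from h import *
c=camera_info('wrist');K=np.array(c['K']);R=np.array(c['R']);t=np.array(c['t']);C=-R.T@t
print(K[0],K[1],C)
def hit(u,v,z):
    x=np.array([u-K[0,2],v-K[1,2]]);r=np.hypot(*x);th=r/K[0,0]
    d=R.T@np.array([*(x/r*np.sin(th)),np.cos(th)]); return C+d*(z-C[2])/d[2]
p=cv2.imread('pics/w2.png');g=cv2.cvtColor(p,cv2.COLOR_BGR2GRAY)
cv2.imwrite('pics/w2c.png',cv2.resize(p[70:240,200:430],None,fx=3.4,fy=3.4,interpolation=cv2.INTER_CUBIC))
for nm,u,v,z in(('handletop',243,130,.164),('hub',323,113,.120),('lid BL',243,210,.072),('lid BR',404,210,.072),('tab',323,223,.073)):
    print(nm,tofix(hit(u,v,z)).round(4),hit(u,v,z).round(4))
```

```text
[371.64829954   0.         321.99749215] [  0.         371.64829954 237.71101856] [0.53778347 0.08510432 0.36968166]
handletop [-0.0405  0.0435  0.164 ] [0.5263 0.1274 0.164 ]
hub [-0.0312 -0.0009  0.12  ] [0.5422 0.0849 0.12  ]
lid BL [-0.1093  0.0657  0.072 ] [0.4551 0.1391 0.072 ]
lid BR [-0.1091 -0.0692  0.072 ] [0.4753 0.0058 0.072 ]
tab [-0.1204 -0.0013  0.073 ] [0.454  0.0713 0.073 ]
```

View pics/w2c.png

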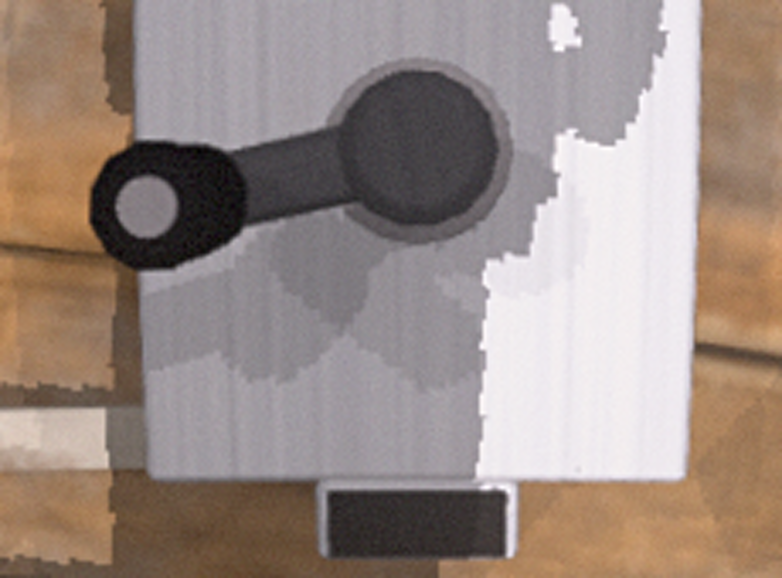

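The lid is shut and flat. The hub is at about (0.542, 0.085) and the handle at about (0.5265, 0.127), so the crank sits at about −0.21 rad. I'll move over the handle next.

Emit:
move_arm(deltas=[[[0,0,0],[0.33,0.26,0],-0.4],[[0,0,0],[0.66,0.52,0],-0.4],[[0,0,0],[0.66,0.52,0],-0.4],[[0,0,0],[0.66,0.52,0],-0.4]], grip_force=40)

```text
time: 8.3
tool_pos: [0.526, 0.1258, 0.2275]
tcp_rot: [3.132, 0.237, -0.006]
wrist_force: [-0.5, -0.6, -0.2]
width: 0.699
```

Run:
```python
from h import *
s=status.read_state();print(s['tool_pos'],s['tcp_rot'],s['width'],s['q'])
c=camera_info('wrist');print(np.array(c['R']).round(3).tolist(),c['t'])
p,d=snap('wrist','w3')
K=np.array(c['K']);R=np.array(c['R']);t=np.array(c['t'])
def pix(X):
    x=R@X+t;th=np.arctan2(np.hypot(x[0],x[1]),x[2]);return K[:2,2]+K[0,0]*th*x[:2]/np.hypot(x[0],x[1])
P=cv2.imread('pics/w3.png')
for X in((.5266,.1267,.164),(.5424,.0846,.12)):
    u=pix(np.array(X));print(u);cv2.drawMarker(P,tuple(int(round(a)) for a in u),(0,0,255),0,10,1)
cv2.imwrite('pics/w3c.png',P)
```

```text
[0.52600668 0.1258472  0.22748126] [ 3.13198121  0.23695562 -0.00574085] 0.6994651467134947 [ 1.88933891e-01  1.50206086e-02  1.89282058e+00 -2.51232817e-04
  1.23745766e+00  1.60878701e+00]
[[0.151, -0.989, 0.001], [-0.939, -0.143, 0.313], [-0.309, -0.048, -0.95]] [0.04390329 0.47071062 0.54485473]
[319.1159918 253.7337548]
[382.00817711 219.09764893]
```

View pics/w3c.png

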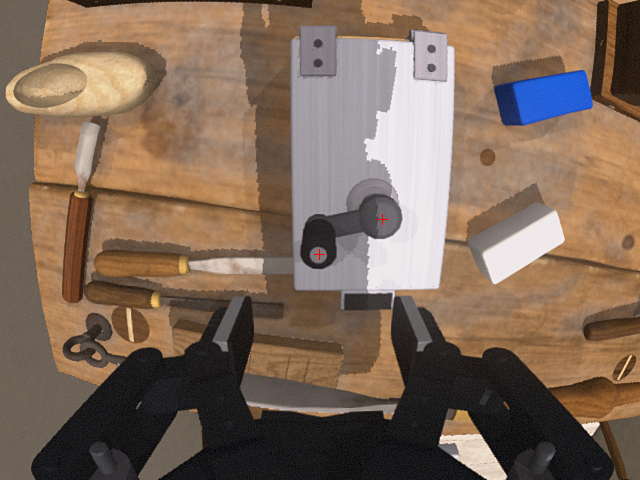

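The predicted markers land on the handle cap at (319,254) and the hub at (382,219). I'll descend and pinch.

Emit:
move_arm(deltas=[[[0,0,0],[0,0.01,-0.3],-0.4],[[0,0,0],[0,0.01,-0.6],-0.4],[[0,0,0],[0,0.01,-0.8],-0.4],[[0,0,0],[0,0.01,-1],-0.4],[[0,0,0],[0,0.01,-1],-0.4]])

```text
time: 8.98
tool_pos: [0.5247, 0.1261, 0.1274]
tcp_rot: [3.132, 0.235, -0.007]
wrist_force: [-0.2, 0.9, -0.0]
width: 0.7
```

Emit:
move_arm(deltas=[[[0,0,0],[0,0,-0.04],-0.4],[[0,0,0],[0,0,-0.04],0.2],[[0,0,0],[0,0,-0.04],1],[[0,0,0],[0,0,-0.04],1],[[0,0,0],[0,0,-0.04],1],[[0,0,0],[0,0,-0.04],1]])

```text
time: 9.72
tool_pos: [0.5276, 0.1277, 0.1256]
tcp_rot: [-3.132, -0.236, -0.001]
wrist_force: [0.1, 4.6, 0.6]
width: 0.254
```

Emit:
move_arm(deltas=[[[0,0,0],[0,0,-0.02],1],[[0,0,0],[0,0,-0.04],1],[[0,0,0],[0,0,-0.04],1],[[0,0,0],[0,0,-0.04],1]])

```text
time: 10.22
tool_pos: [0.5279, 0.1281, 0.1229]
tcp_rot: [-3.131, -0.236, -0.003]
wrist_force: [-3.4, 5.7, 9.1]
width: 0.256
```

```bash
cat > arc.py <<'E'
import sys,numpy as np
# back angle b (rad) from start phi0; print deltas in full-scale units relative to b0
p0=np.radians(108.8)
def pos(b): return .45*np.array([np.cos(p0+b),np.sin(p0+b)])
b0,b1,step=map(float,sys.argv[1:4])
for s in np.arange(b0,b1,step if b1>b0 else -step):
    print(f's{s:.2f}:',[[round(float(x),3) for x in pos(e)-pos(s)] for e in (s+np.sign(b1-b0)*step*np.array([.25,.5,.75,1]))])
E
python3 arc.py 0 4.6 .6
```

```text
s0.00: [[-0.062, -0.026], [-0.119, -0.062], [-0.171, -0.105], [-0.215, -0.156]]
s0.60: [[-0.036, -0.057], [-0.064, -0.118], [-0.081, -0.184], [-0.089, -0.251]]
s1.20: [[0.002, -0.067], [0.014, -0.134], [0.036, -0.197], [0.068, -0.257]]
s1.80: [[0.04, -0.054], [0.087, -0.102], [0.142, -0.142], [0.201, -0.174]]
s2.40: [[0.064, -0.022], [0.13, -0.035], [0.197, -0.038], [0.264, -0.03]]
s3.00: [[0.065, 0.017], [0.127, 0.044], [0.184, 0.08], [0.235, 0.124]]
s3.60: [[0.044, 0.051], [0.08, 0.108], [0.107, 0.17], [0.124, 0.235]]
s4.20: [[0.007, 0.067], [0.005, 0.134], [-0.008, 0.201], [-0.031, 0.264]]
```

Emit:
move_arm(deltas=[[[0,0,0],[-0.06,-0.026,0],1],[[0,0,0],[-0.12,-0.062,0],1],[[0,0,0],[-0.17,-0.105,0],1],[[0,0,0],[-0.215,-0.156,0],1],[[0,0,0],[-0.215,-0.156,0],1]])

```text
time: 10.85
tool_pos: [0.5061, 0.1111, 0.1227]
tcp_rot: [3.132, 0.237, 0.002]
wrist_force: [-3.0, 2.1, 9.1]
width: 0.253
```

Emit:
move_arm(deltas=[[[0,0,0],[-0.036,-0.057,0],1],[[0,0,0],[-0.064,-0.118,0],1],[[0,0,0],[-0.081,-0.184,0],1],[[0,0,0],[-0.089,-0.251,0],1],[[0,0,0],[-0.089,-0.251,0],1]])

```text
time: 11.48
tool_pos: [0.4979, 0.0855, 0.1217]
tcp_rot: [3.131, 0.236, 0.003]
wrist_force: [3.2, -0.1, 2.4]
width: 0.256
```

The force fell from 9 to 2 N and z dropped 1 mm, so this is probably the gap. I'll press down gently here.

Emit:
move_arm(deltas=[[[0,0,0],[0,0,-0.02],1],[[0,0,0],[0,0,-0.03],1],[[0,0,0],[0,0,-0.03],1]])

```text
time: 11.85
tool_pos: [0.498, 0.0856, 0.1198]
tcp_rot: [3.131, 0.237, 0.003]
wrist_force: [-0.5, -2.9, 9.8]
width: 0.253
```

Emit:
move_arm(deltas=[[[0,0,0],[0.002,-0.067,0],1],[[0,0,0],[0.006,-0.09,0],1],[[0,0,0],[0.006,-0.09,0],1]])

```text
time: 12.22
tool_pos: [0.4983, 0.0774, 0.1184]
tcp_rot: [-3.133, -0.236, -0.003]
wrist_force: [5.1, 1.7, 1.0]
width: 0.253
```

Emit:
move_arm(deltas=[[[0,0,0],[0,0,-0.02],1],[[0,0,0],[0,0,-0.03],1],[[0,0,0],[0,0,-0.03],1]])

```text
time: 12.6
tool_pos: [0.4982, 0.0775, 0.1153]
tcp_rot: [3.132, 0.237, 0.002]
wrist_force: [5.4, 0.4, 2.6]
width: 0.253
```

Sinking freely at 2.6 N, so I'll keep pressing.

Emit:
move_arm(deltas=[[[0,0,0],[0,0,-0.01],1],[[0,0,0],[0,0,-0.02],1],[[0,0,0],[0,0,-0.02],1]])

```text
time: 12.98
tool_pos: [0.4982, 0.0775, 0.1135]
tcp_rot: [3.132, 0.237, 0.002]
wrist_force: [4.6, 0.5, 3.2]
width: 0.259
```

Emit:
move_arm(deltas=[[[0,0,0],[0,0,-0.01],1],[[0,0,0],[0,0,-0.015],1],[[0,0,0],[0,0,-0.015],1]])

```text
time: 13.35
tool_pos: [0.4981, 0.0775, 0.1129]
tcp_rot: [3.133, 0.237, 0.002]
wrist_force: [1.3, 0.9, 9.1]
width: 0.248
```

It has dropped: z went from 0.1229 on the land to 0.1129, and it now meets a firm stop. Next I'll wind forward one turn along the helix.

Run:
```python
import numpy as np
p0=np.radians(108.8)+1.41
pos=lambda f:.45*np.array([np.cos(p0-f),np.sin(p0-f)])
st=2*np.pi/40
for k in range(5):
    s=k*8*st
    print([[[0,0,0],[round(float(a),3) for a in pos(s+i*st)-pos(s)]+[round(-.1*i/40,4)],1] for i in list(range(1,9))])
```

```text
[[[0, 0, 0], [-0.006, 0.07, -0.0025], 1], [[0, 0, 0], [-0.001, 0.141, -0.005], 1], [[0, 0, 0], [0.014, 0.21, -0.0075], 1], [[0, 0, 0], [0.041, 0.275, -0.01], 1], [[0, 0, 0], [0.077, 0.336, -0.0125], 1], [[0, 0, 0], [0.122, 0.39, -0.015], 1], [[0, 0, 0], [0.175, 0.436, -0.0175], 1], [[0, 0, 0], [0.235, 0.474, -0.02], 1]]
[[[0, 0, 0], [0.065, 0.028, -0.0025], 1], [[0, 0, 0], [0.133, 0.045, -0.005], 1], [[0, 0, 0], [0.204, 0.051, -0.0075], 1], [[0, 0, 0], [0.274, 0.046, -0.01], 1], [[0, 0, 0], [0.343, 0.031, -0.0125], 1], [[0, 0, 0], [0.409, 0.004, -0.015], 1], [[0, 0, 0], [0.469, -0.032, -0.0175], 1], [[0, 0, 0], [0.523, -0.077, -0.02], 1]]
[[[0, 0, 0], [0.046, -0.053, -0.0025], 1], [[0, 0, 0], [0.084, -0.113, -0.005], 1], [[0, 0, 0], [0.112, -0.178, -0.0075], 1], [[0, 0, 0], [0.129, -0.246, -0.01], 1], [[0, 0, 0], [0.135, -0.317, -0.0125], 1], [[0, 0, 0], [0.13, -0.387, -0.015], 1], [[0, 0, 0], [0.114, -0.456, -0.0175], 1], [[0, 0, 0], [0.088, -0.522, -0.02], 1]]
[[[0, 0, 0], [-0.036, -0.061, -0.0025], 1], [[0, 0, 0], [-0.082, -0.115, -0.005], 1], [[0, 0, 0], [-0.135, -0.161, -0.0075], 1], [[0, 0, 0], [-0.195, -0.199, -0.01], 1], [[0, 0, 0], [-0.26, -0.226, -0.0125], 1], [[0, 0, 0], [-0.328, -0.244, -0.015], 1], [[0, 0, 0], [-0.398, -0.25, -0.0175], 1], [[0, 0, 0], [-0.469, -0.245, -0.02], 1]]
[[[0, 0, 0], [-0.069, 0.016, -0.0025], 1], [[0, 0, 0], [-0.134, 0.042, -0.005], 1], [[0, 0, 0], [-0.195, 0.078, -0.0075], 1], [[0, 0, 0], [-0.249, 0.124, -0.01], 1], [[0, 0, 0], [-0.295, 0.177, -0.0125], 1], [[0, 0, 0], [-0.333, 0.237, -0.015], 1], [[0, 0, 0], [-0.361, 0.302, -0.0175], 1], [[0, 0, 0], [-0.378, 0.37, -0.02], 1]]
```

Half of the first leg goes first, as a check.

Emit:
move_arm(deltas=[[[0,0,0],[-0.006,0.07,-0.0025],1],[[0,0,0],[-0.001,0.141,-0.005],1],[[0,0,0],[0.014,0.21,-0.0075],1],[[0,0,0],[0.041,0.275,-0.01],1],[[0,0,0],[0.041,0.275,-0.01],1]])

```text
time: 13.98
tool_pos: [0.5016, 0.1049, 0.112]
tcp_rot: [3.132, 0.237, -0.001]
wrist_force: [0.0, 0.8, 10.8]
width: 0.256
```

Emit:
move_arm(deltas=[[[0,0,0],[0.036,0.061,-0.0025],1],[[0,0,0],[0.081,0.115,-0.005],1],[[0,0,0],[0.134,0.161,-0.0075],1],[[0,0,0],[0.194,0.199,-0.01],1],[[0,0,0],[0.194,0.199,-0.01],1]])

```text
time: 14.6
tool_pos: [0.5198, 0.125, 0.1108]
tcp_rot: [3.132, 0.237, -0.005]
wrist_force: [-3.2, 2.5, 12.9]
width: 0.255
```

Emit:
move_arm(deltas=[[[0,0,0],[0.065,0.028,-0.0025],1],[[0,0,0],[0.133,0.045,-0.005],1],[[0,0,0],[0.204,0.051,-0.0075],1],[[0,0,0],[0.274,0.046,-0.01],1],[[0,0,0],[0.343,0.031,-0.0125],1],[[0,0,0],[0.409,0.004,-0.015],1],[[0,0,0],[0.469,-0.032,-0.0175],1],[[0,0,0],[0.523,-0.077,-0.02],1],[[0,0,0],[0.523,-0.077,-0.02],1]])

```text
time: 15.72
tool_pos: [0.5746, 0.1186, 0.1094]
tcp_rot: [-3.13, -0.236, -0.004]
wrist_force: [4.1, 4.1, 9.8]
width: 0.25
```

Emit:
move_arm(deltas=[[[0,0,0],[0.046,-0.053,-0.0025],1],[[0,0,0],[0.084,-0.113,-0.005],1],[[0,0,0],[0.112,-0.178,-0.0075],1],[[0,0,0],[0.129,-0.246,-0.01],1],[[0,0,0],[0.135,-0.317,-0.0125],1],[[0,0,0],[0.13,-0.387,-0.015],1],[[0,0,0],[0.114,-0.456,-0.0175],1],[[0,0,0],[0.088,-0.522,-0.02],1],[[0,0,0],[0.088,-0.522,-0.02],1]])

```text
time: 16.85
tool_pos: [0.5831, 0.064, 0.1073]
tcp_rot: [3.131, 0.236, 0.003]
wrist_force: [3.9, -1.3, 9.9]
width: 0.254
```

Emit:
move_arm(deltas=[[[0,0,0],[-0.036,-0.061,-0.0025],1],[[0,0,0],[-0.082,-0.115,-0.005],1],[[0,0,0],[-0.135,-0.161,-0.0075],1],[[0,0,0],[-0.195,-0.199,-0.01],1],[[0,0,0],[-0.26,-0.226,-0.0125],1],[[0,0,0],[-0.328,-0.244,-0.015],1],[[0,0,0],[-0.398,-0.25,-0.0175],1],[[0,0,0],[-0.469,-0.245,-0.02],1],[[0,0,0],[-0.469,-0.245,-0.02],1]])

```text
time: 17.98
tool_pos: [0.5343, 0.041, 0.1047]
tcp_rot: [-3.132, -0.236, 0.002]
wrist_force: [-1.2, 2.5, 10.1]
width: 0.251
```

Emit:
move_arm(deltas=[[[0,0,0],[-0.069,0.016,-0.0025],1],[[0,0,0],[-0.134,0.042,-0.005],1],[[0,0,0],[-0.195,0.078,-0.0075],1],[[0,0,0],[-0.249,0.124,-0.01],1],[[0,0,0],[-0.295,0.177,-0.0125],1],[[0,0,0],[-0.333,0.237,-0.015],1],[[0,0,0],[-0.361,0.302,-0.0175],1],[[0,0,0],[-0.378,0.37,-0.02],1],[[0,0,0],[-0.378,0.37,-0.02],1],[[0,0,0],[-0.378,0.37,-0.02],1]])

```text
time: 19.23
tool_pos: [0.4981, 0.0776, 0.1029]
tcp_rot: [3.133, 0.237, 0.002]
wrist_force: [2.8, 1.0, 9.3]
width: 0.253
```

Run:
```python
from h import *
s=status.read_state();print(s['time'],s['tool_pos'],s['wrist_force'],s['width'],abs(s['joint_vel']).max())
ims=[]
for n in('scene','side'):
    p,d=snap(n,n+'5'); w=tofix(world(n,d).reshape(-1,3))
    m=(np.hypot(w[:,0]+.031,w[:,1]+.0013)<.012)&(w[:,2]>.085)&(w[:,2]<.13)
    print(n,m.sum(),np.percentile(w[m][:,2],[10,50,75,90,98]).round(4))
    m=(w[:,0]>.0)&(w[:,0]<.09)&(abs(w[:,1])<.06)&(w[:,2]>.06)&(w[:,2]<.09);print('lid z',np.median(w[m][:,2]))
    ims.append(cv2.resize(p[110:270,240:400,::-1],None,fx=2.5,fy=2.5,interpolation=cv2.INTER_CUBIC))
cv2.imwrite('pics/c5.png',np.hstack(ims))
# same measure at start (hub 117)
for n in('scene','side'):
    w=tofix(world(n,np.load(f'pics/{n}2.npy')).reshape(-1,3))
    m=(np.hypot(w[:,0]+.031,w[:,1]+.0013)<.012)&(w[:,2]>.085)&(w[:,2]<.14);print('before',n,np.percentile(w[m][:,2],[10,50,75,90,98]).round(4))
```

```text
19.225 [0.49805438 0.07764751 0.10292999] [2.82704906 1.04926285 9.30756903] 0.25252282878073473 0.0025524381840276405
scene 60 [0.0955 0.0992 0.1002 0.1012 0.1035]
lid z 0.07372883399970948
side 45 [0.0928 0.0964 0.0977 0.0992 0.0995]
lid z 0.07154729931234405
before scene [0.089  0.1199 0.1222 0.1236 0.1256]
before side [0.0886 0.1175 0.1198 0.1217 0.1239]
```

View pics/c5.png

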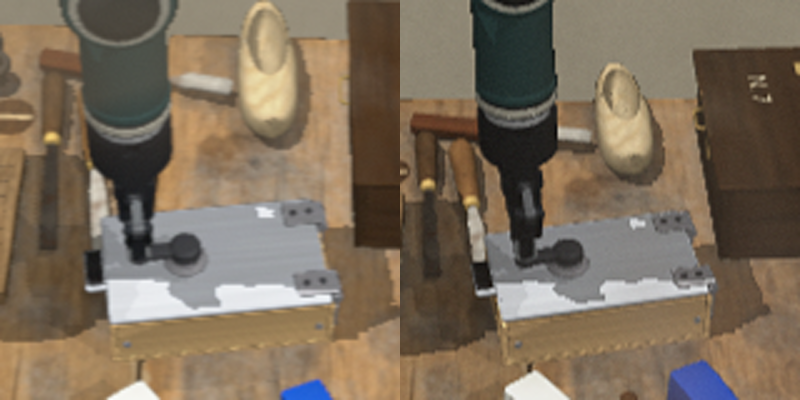

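```bash
python3 -c "
from h import *
print(order.finish_job())"
```

```text
the job is handed in; nothing more can be done
None
```

The job is handed in: the lid is shut, and the bolt is started one turn in the thread. The gripper was still holding the crank's handle, with the bolt at rest. It took about 19 s of the 70 s.

- **Lid:** I pressed it down along the tab's arc until it met a firm stop. The push peaked at about 30 N. In the final depth images the lid is level at about 72–74 mm.
- **Drop into the thread:** I pressed at about 9 N while winding backward. After about 1.1–1.2 rad the force fell away, and from there the bolt sank in all about 10 mm (9 mm expected) to a firm stop.
- **Forward turn:** I then wound one full turn forward along the helix, and the bolt sank another 10 mm.
- **Last checks:** The tool position puts the hub at about 94.3 mm, slightly under the 95–96.5 mm range. The cameras show it about 21 mm below its start, at about 96 mm. The 1–2 mm gap between the two is within flex and camera calibration. Joint speed was about zero and the push was 9 N. The handle was still gripped at 21.5 mm (22–23 mm given).
- **Other items:** I never went near the mallet, clog or brush. The clog looks unmoved in the last picture; the mallet and brush were outside that crop, so I did not check them.

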